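# Load a folded cover into the grinding fixture

### The job

Get the folded steel cover ready for grinding by sliding it along the bench with the fingertips, never lifting or tipping it: first push it back between the blue end stop and the orange jaw until its long side is flush against the blue fence. Then push the orange jaw along the fence until the cover is fully home against the end stop and trapped snugly between stop and jaw, still flush with the fence, and take the hand away. Leave the other things on the bench where they are.

Things in the scene. Friction and masses are not known exactly. Their poses are not given: they have to be found in the camera images.
- fixture: Blue L-shaped fixture fixed to the bench. Origin: inner corner at bench level, z up. The fence's face is the plane x = 0 (looks to -x, the robot's side); the end stop's inner face is the plane y = 0 (looks to -y). Fence: 30 mm high, x 0 to 0.030, y -0.310 to +0.025. Stop: 30 mm high, y 0 to 0.025, x -0.062 to 0.
- jaw (a joint): Travel (m) of the orange jaw along the fence to the stop (fixture +y): 0 open, range to 0.125, starts 0 to 0.03. Its inner face is at fixture y = -0.210 + value; 0.100 closes on the seated cover. 30 mm thick along y, x -0.062 to -0.002, 38 mm high, with a shoe over the fence up to 47 mm high. Slides at about 3 N plus drag, no spring, stays where left.
- jaw_push (a point): Centre of the jaw's outer face (flat, 60 mm wide, looks to fixture -y, away from the stop), 20 mm above the bench: push here towards fixture +y. Lies at fixture x = -0.032, y = -0.240 + joint value.
- cover: Loose folded steel tray-shaped cover, open side up: 70 mm (its x) by 110 mm (its y) by 30 mm high, walls 3 mm, 0.24 to 0.48 kg. Origin: centre of its underside, z up. Starts on the bench in front of the fixture, turned up to 0.45 rad from its axes; the long side at its +x goes against the fence. Seated: origin at fixture x = -0.035, y = -0.055.
- grinder: Bystander: green, black and silver angle grinder lying to the left, 330 mm long, 75 mm high, 114 mm disc on top. Origin under its middle.
- bracket: Bystander: small loose steel angle bracket 50 x 60 mm, 40 mm high, standing to the right front of the jaw. Origin: centre of its underside.
- wire_brush: Bystander: small brass cup brush, 52 mm across, 45 mm high, to the left of the end stop. Origin: centre of its underside.
- file: Bystander: flat file with a red handle, 230 mm long, 26 mm wide, 16 mm high, lying beyond the fence. Origin: underside, near the middle.
- discs: Bystander: stack of abrasive discs, 115 mm across, 15 mm high, on the right. Origin: centre of its underside.
- bottle: Bystander: white bottle with a red cap, 64 mm across, 170 mm high, on the right. Origin: centre of its underside.
There are look-alikes about, which are no part of the job. Leave any brown look-alike of the cover alone.

How it is judged:
By the outcome, as a careful person would: the job done as asked, in the order asked, and still so for the second after the job is handed in, with the robot touching nothing.
It also fails if it takes over 64 s, if anything falls off the work surface, if the arm or the gripper's body presses on something with over 40 N, if the wrist force passes 120 N, or if a joint passes its speed limit or range.

### The arm

A 6-joint arm with a two-finger parallel gripper is mounted at the origin on the work surface. World frame = base frame: x ahead of the robot, y to its left, z up, the work surface at z = 0. Lengths are in m, angles in rad, forces in N, time in s.
With the tool pointing down it reaches from about 0.35 to 0.775 m from the base axis. Payload 7.3 kg.
Tool frame: the origin (TCP) lies at the very end of the fingers, on their centre line; the grasp point (between the pads) lies 19 mm behind it (robot.hold_point_z is the distance from the TCP to the grasp point, in m); z points along the fingers, y is the direction in which the jaws open and shut (so a half turn about z gives the same grasp; the last joint's range is limited). The gripper opens to 92 mm and grips with 3 to 60 N. Pads are 19 mm wide; open, the fingers measure 130 mm over their backs; the gripper's body (75 mm by 190 mm) begins 47 mm behind the grasp point.
Start: joints at [0.995, 0.342, 1.524, -0, 1.275, -0.146], TCP at [0.219, 0.477, 0.199] pointing down, gripper open.
Joint ranges: [-2.53, 2.53], [-0.77, 2.02], [0.04, 2.7], [-1, 4.14], [0.28, 2.66], [-3.11, 3.11]. Speed limits (rad/s): [2.57, 2.57, 3.14, 3.14, 3.14, 3.14].

### API

Orientations are given as [roll, pitch, yaw] about the fixed x, y, z axes, in that order (R = Rz(yaw) Ry(pitch) Rx(roll)).
In Python, from cell import monitor, viewer, robot gives the robot as it stands.
- The arm moves only by the tool move_arm, never from a script. Its argument "deltas" is a list of rows, each an object of numbers: "x", "y", "z": the shift along the tool's x, y, z in m; "wx", "wy", "wz": the turn, a rotation vector about the tool's x, y, z in degrees; "hand": the opening, from 0 (shut) to 1 (fully open). In form: [{"x": .., "y": .., "z": .., "wx": .., "wy": .., "wz": .., "hand": ..}, ...]. A call has 1 to 8 rows; each row is the pose to reach, as a shift and turn from the pose commanded when the call began, along the tool's axes at that moment; what a row does not reach only later rows make up. A row lasts 1/8 s, in which the tool goes at most 62.5 mm and 10.7 degrees, less where a joint would pass 70% of its speed; a pose out of reach is approached as far as the arm can. A call with a gripper value outside its range is refused whole. The fingers move at their own pace and stop on an object; "grip_force" is the grip in N (left out, the last holds). Time passes only in rows, so rows that repeat a pose let the fingers close. It gives the time, the measured TCP pose, the force and the opening at its end, in the units of the state.
- monitor.observe(): the state, without advancing time (a new reading comes with each control period).
- viewer.read_camera(name): name is "side" or "top"; returns the picture (384x512x3 uint8, red, green, blue); there is no depth.
- viewer.camera_params(name): a dict with "camera_matrix" (3x3 intrinsics, pixels), "R" (3x3) and "t" (3): a world point X has camera coordinates R X + t. Camera axes: x right, y down, z forward; pixel columns grow to the right and rows downward; lengths in m; the calibration is good to about 2 mm. A picture is of the moment at which its call begins. camera_params takes no time and is no camera call.
- robot.hand_in(): hands the job in, once; it reports no verdict.
The state is a dict: "time": time; "qpos": joint angles; "qvel": joint speeds; "joint_efforts": joint torques, N m; "tool_pos": TCP position; "tool_rot": TCP orientation; "contact_force": force on the tool from outside, world axes, zero at the start; "torque": the same for the moment, N m; "opening": finger opening in m.
Only numpy, scipy, OpenCV 4.12 (cv2) and the standard library are available. Lean on these libraries where they do the work, as an engineer would, in place of code of your own. Each camera call takes 0.05 s, during which the arm holds its last target. There are 200 camera calls.

## Working session

There is one attempt and no reset: what is moved stays moved. The work goes in short steps, Python scripts to look and compute and a tool call to move; the robot and the scene stay as the last step left them, time stands still between calls to the robot, and variables do not carry over. Pictures are saved under pics/ and viewed, about 8 in all and at most 12, crops included, and the job is handed in when it is done.

Besides the shell and the picture viewer there is one more tool, called after ">>>" as a command line: name --argument value ..., lists and objects as JSON in quotes. move_arm: Moves the arm, as the interface text tells. Its arguments: {"type":"object","properties":{"deltas":{"type":"array","items":{"type":"object","properties":{"x":{"type":"number"},"y":{"type":"number"},"z":{"type":"number"},"wx":{"type":"number"},"wy":{"type":"number"},"wz":{"type":"number"},"hand":{"type":"number"}}}},"grip_force":{"type":"number"}},"required":["deltas"]}

```bash
mkdir -p pics
python3 - <<'E'
from cell import monitor, viewer, robot
import cv2, numpy as np
for n in("top","side"):
    cv2.imwrite(f"pics/{n}0.png",cv2.resize(viewer.read_camera(n)[:,:,::-1],(800,600),interpolation=cv2.INTER_CUBIC))
    p=viewer.camera_params(n);print(n,{k:np.round(v,4).tolist() for k,v in p.items()})
s=monitor.observe();print(s)
E
```

```text
top {'camera_matrix': [[485.0194, 0.0, 248.8206], [0.0, 485.0194, 191.624], [0.0, 0.0, 1.0]], 'R': [[-0.0264, -0.9994, 0.0222], [-0.9845, 0.0222, -0.1741], [0.1735, -0.0264, -0.9845]], 't': [0.0363, 0.5534, 1.3431]}
side {'camera_matrix': [[396.7741, 0.0, 254.9158], [0.0, 396.7741, 193.7496], [0.0, 0.0, 1.0]], 'R': [[0.7741, -0.6328, 0.0179], [-0.4198, -0.5343, -0.7337], [0.4738, 0.5604, -0.6793]], 't': [-0.3783, 0.2825, 0.8781]}
{'time': 0.1, 'qpos': array([ 9.94995225e-01,  3.42628361e-01,  1.52490566e+00,  5.44324047e-06,
        1.27539823e+00, -1.46019637e-01]), 'qvel': array([-0.000582  ,  0.00132153, -0.00174382, -0.00167721, -0.001125  ,
       -0.00048803]), 'joint_efforts': array([ 1.84435332e-03, -4.32005274e+01, -2.44695318e+01,  7.19766947e-02,
        5.24856162e-02, -8.39102790e-05]), 'tool_pos': array([0.21852454, 0.47692813, 0.19833282]), 'tool_rot': array([-3.14026807e+00, -2.00062706e-04,  2.71180947e+00]), 'contact_force': array([-0.80733189,  0.25012014, -0.14420197]), 'torque': array([0.01812264, 0.00636986, 0.01231504]), 'opening': 0.09157438992679309}
```

View pics/top0.png

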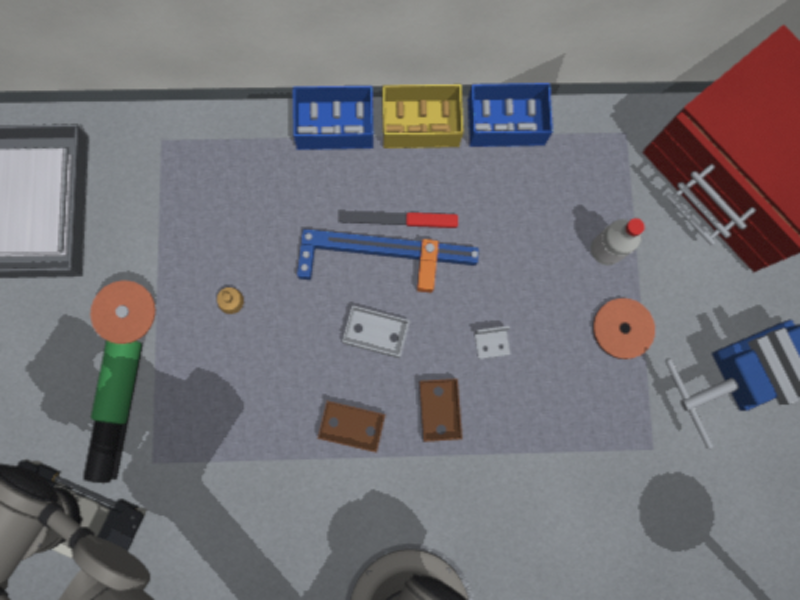

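View pics/side0.png

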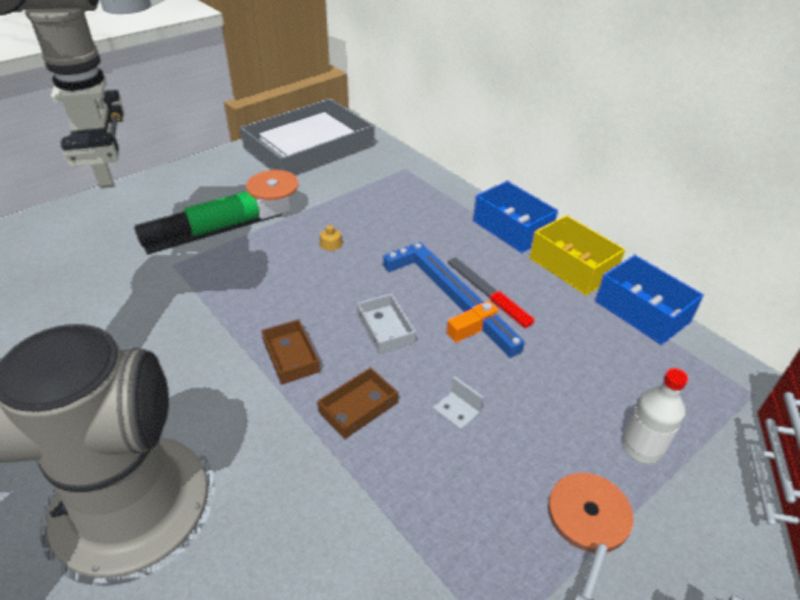

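Top view (800x600): blue fixture with its corner near (310,245), the orange jaw at (428,265), the grey tray at (376,330) and the bracket at (492,342). Things that could be taken for the cover are the grey tray (376,330), the brown trays at (351,424) and (440,408), and the bracket (492,342). I choose the grey steel tray and check it in a close crop.

Run:
```python
from cell import viewer
import cv2
im=viewer.read_camera("top")[:,:,::-1]
c=im[140:236,184:334]
cv2.imwrite("pics/crop1.png",cv2.resize(c,None,fx=5.3,fy=5.3,interpolation=cv2.INTER_CUBIC))
```

```text
(no output)
```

View pics/crop1.png

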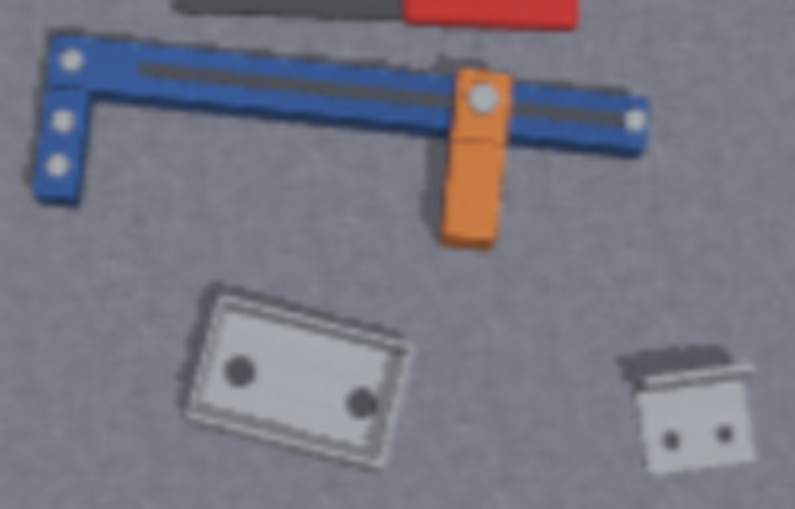

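The crop confirms it: an open grey tray with rim corners at (218,292), (410,345), (382,458) and (188,412). Fixture top points: (52,38), (648,97), (38,192), (78,196), inner corner (91,92). Jaw top front edge: (443,237) to (495,241).

```bash
cat > h.py <<'E'
import numpy as np
from cell import monitor, viewer
from scipy.optimize import least_squares
P=viewer.camera_params("top");K,R,t=P["camera_matrix"],P["R"],P["t"]
C=-R.T@t
def ray(px,z,org=(184,140),f=5.3):
    u=(np.array(px)+.5)/f-.5+np.array(org)
    d=R.T@np.linalg.solve(K,[u[0],u[1],1]); return (C+d*(z-C[2])/d[2])[:2]
def fit(loc,w,p0):
    loc=np.array(loc);w=np.array(w)
    def T(p): c,s=np.cos(p[2]),np.sin(p[2]); return p[:2]+loc@np.array([[c,s],[-s,c]])
    r=least_squares(lambda p:(T(p)-w).ravel(),p0); return r.x,np.abs(r.fun).max()
def F2W(fx,q): c,s=np.cos(fx[2]),np.sin(fx[2]); return fx[:2]+np.array([[c,-s],[s,c]])@np.array(q)
def W2F(fx,q): c,s=np.cos(fx[2]),np.sin(fx[2]); return np.array([[c,s],[-s,c]])@(np.array(q)-fx[:2])
E
python3 - <<'E'
from h import *
print("C",C)
fx,e=fit([(.03,.025),(.03,-.31),(-.062,.025),(-.062,0),(0,0)],[ray(p,.03) for p in[(52,38),(648,97),(38,192),(78,196),(91,92)]],[.6,.1,0])
print("fix",fx,e)
cv,e=fit([(.035,.055),(.035,-.055),(-.035,-.055),(-.035,.055)],[ray(p,.03) for p in[(218,292),(410,345),(382,458),(188,412)]],[.5,.05,0])
print("cover",cv,e,"in fix",W2F(fx,cv[:2]),cv[2]-fx[2])
for p in[(443,237),(495,241)]: print("jaw",W2F(fx,ray(p,.038)))
for p in[(648,470),(755,460)]: print("brk z0",W2F(fx,ray(p,0)))
for p in[(645,382),(755,368)]: print("brk top",W2F(fx,ray(p,.04)))
np.save("fx.npy",fx)
E
```

```text
C [0.3127346  0.05948354 1.41779439]
fix [ 0.66460854  0.16044269 -0.12734981] 0.002868887034749329
cover [ 0.50218453  0.04886174 -0.27345506] 0.002983409117850888 in fix [-0.14693726 -0.13130617] -0.1461052453023305
jaw [-0.06332657 -0.201482  ]
jaw [-0.06255473 -0.23002277]
brk z0 [-0.17479573 -0.32855613]
brk z0 [-0.16311537 -0.38736853]
brk top [-0.13187182 -0.31791287]
brk top [-0.11802011 -0.37686619]
```

```bash
cat >> h.py <<'E'
fx=np.load("fx.npy") if __import__("os").path.exists("fx.npy") else None
def goto(q,z,yaw=None):
    """shift in tool axes + wz degrees to fixture point q, height z"""
    from scipy.spatial.transform import Rotation as Ro
    s=monitor.observe(); A=Ro.from_euler("xyz",s["tool_rot"]); B=Ro.from_euler("xyz",[np.pi,0,fx[2]+np.pi])
    d=np.r_[F2W(fx,q),z]-s["tool_pos"]
    print("goto",q,z,"xyz",A.inv().apply(d).round(4),"w",np.degrees((A.inv()*B).as_rotvec()).round(2))
def where():
    s=monitor.observe();print("t",round(s["time"],2),"fixt",W2F(fx,s["tool_pos"][:2]).round(4),"z",s["tool_pos"][2].round(4),"F",s["contact_force"].round(1),"open",round(s["opening"],4))
E
python3 - <<'E'
from h import *
for p in[(326,398),(383,410),(420,377),(460,375),(423,440)]: print(W2F(fx,ray(p,.03,(0,0),1.5625)))
where(); goto((-.222,-.131),.12)
print(F2W(fx,(-.222,-.131)))
E
```

```text
[-0.28115878 -0.05511643]
[-0.2921166  -0.16025175]
[-0.2258172  -0.22147114]
[-0.21466959 -0.29409922]
[-0.33807034 -0.23747004]
t 0.15 fixt [-0.4826  0.2573] z 0.1984 F [-0.4 -0.3 -0.2] open 0.0918
goto (-0.222, -0.131) 0.12 xyz [-0.3645 -0.293   0.0787] w [ -0.07  -0.02 -17.33]
[0.42776854 0.05869883]
```

>>> move_arm --deltas '[{"x": -0.03, "y": -0.025, "wz": -2, "hand": 0.5}, {"x": -0.075, "y": -0.06, "wz": -5, "hand": 0.5}, {"x": -0.125, "y": -0.1, "z": 0.01, "wz": -8, "hand": 0.5}, {"x": -0.175, "y": -0.14, "z": 0.02, "wz": -11, "hand": 0.5}, {"x": -0.225, "y": -0.18, "z": 0.03, "wz": -14, "hand": 0.5}, {"x": -0.275, "y": -0.22, "z": 0.045, "wz": -17.3, "hand": 0.5}, {"x": -0.325, "y": -0.26, "z": 0.06, "wz": -17.3, "hand": 0.5}, {"x": -0.3645, "y": -0.293, "z": 0.078, "wz": -17.3, "hand": 0.5}]'

```text
schema error: expected keys x, y, z, wx, wy, wz, hand
```

```bash
python3 -c "
from h import *
where(); goto((-.222,-.131),.01)"
```

```text
t 0.15 fixt [-0.4826  0.2573] z 0.1984 F [-0.4 -0.3 -0.2] open 0.0918
goto (-0.222, -0.131) 0.01 xyz [-0.3645 -0.2928  0.1887] w [ -0.07  -0.02 -17.33]
```

All keys required.

>>> move_arm --deltas '[{"x": -0.03, "y": -0.025, "z": 0, "wx": 0, "wy": 0, "wz": -2, "hand": 0.5}, {"x": -0.075, "y": -0.06, "z": 0, "wx": 0, "wy": 0, "wz": -5, "hand": 0.5}, {"x": -0.125, "y": -0.1, "z": 0.01, "wx": 0, "wy": 0, "wz": -8, "hand": 0.5}, {"x": -0.175, "y": -0.14, "z": 0.02, "wx": 0, "wy": 0, "wz": -11, "hand": 0.5}, {"x": -0.225, "y": -0.18, "z": 0.03, "wx": 0, "wy": 0, "wz": -14, "hand": 0.5}, {"x": -0.275, "y": -0.22, "z": 0.045, "wx": 0, "wy": 0, "wz": -17.3, "hand": 0.5}, {"x": -0.325, "y": -0.26, "z": 0.06, "wx": 0, "wy": 0, "wz": -17.3, "hand": 0.5}, {"x": -0.3645, "y": -0.293, "z": 0.078, "wx": 0, "wy": 0, "wz": -17.3, "hand": 0.5}]'

```text
time: 1.15
tool_pos: [0.4268, 0.0617, 0.1225]
tool_rot: [3.141, 0.002, 3.014]
contact_force: [0.7, 1.5, 0.2]
opening: 0.046
```

```bash
python3 -c "
from h import *
where(); goto((-.222,-.131),.01)"
```

```text
t 1.15 fixt [-0.2233 -0.1281] z 0.1225 F [0.7 1.5 0.2] open 0.046
goto (-0.222, -0.131) 0.01 xyz [-0.0012 -0.0029  0.1125] w [ 0.02  0.09 -0.04]
```

>>> move_arm --deltas '[{"x": 0, "y": 0, "z": 0.03, "wx": 0, "wy": 0, "wz": 0, "hand": 0.5}, {"x": 0, "y": 0, "z": 0.065, "wx": 0, "wy": 0, "wz": 0, "hand": 0.5}, {"x": 0, "y": 0, "z": 0.09, "wx": 0, "wy": 0, "wz": 0, "hand": 0.5}, {"x": 0, "y": 0, "z": 0.105, "wx": 0, "wy": 0, "wz": 0, "hand": 0.5}, {"x": 0, "y": 0, "z": 0.11, "wx": 0, "wy": 0, "wz": 0, "hand": 0.5}, {"x": 0, "y": 0, "z": 0.11, "wx": 0, "wy": 0, "wz": 0, "hand": 0.5}]'

```text
time: 1.9
tool_pos: [0.4258, 0.0637, 0.0126]
tool_rot: [3.142, -0.0, 3.014]
contact_force: [-0.1, -0.4, 0.7]
opening: 0.0462
```

Run:
```python
from h import *
import cv2
where()
im=viewer.read_camera("top")[:,:,::-1]
cv2.imwrite("pics/crop2.png",cv2.resize(im[140:250,184:334],None,fx=5.3,fy=5.3,interpolation=cv2.INTER_CUBIC))
```

```text
t 1.9 fixt [-0.2246 -0.1263] z 0.0126 F [-0.1 -0.4  0.7] open 0.0462
```

View pics/crop2.png

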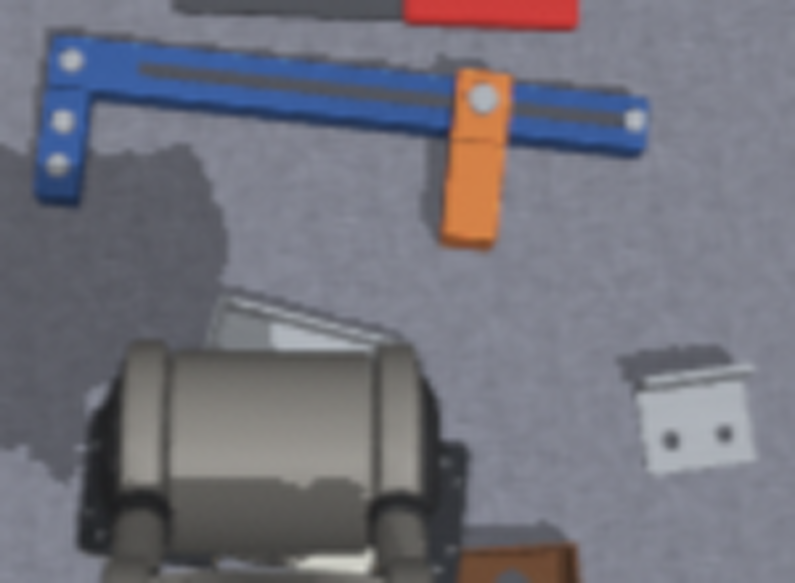

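Arm over the cover's near side, fingers clear. The cover (218,290)–(400,335) hasn't moved. Pushing towards the fence with a small drift towards the stop.

>>> move_arm --deltas '[{"x": -0.01, "y": 0, "z": 0, "wx": 0, "wy": 0, "wz": 0, "hand": 0.5}, {"x": -0.02, "y": 0, "z": 0, "wx": 0, "wy": 0, "wz": 0, "hand": 0.5}, {"x": -0.03, "y": 0, "z": 0, "wx": 0, "wy": 0, "wz": 0, "hand": 0.5}, {"x": -0.04, "y": 0, "z": 0, "wx": 0, "wy": 0, "wz": 0, "hand": 0.5}, {"x": -0.05, "y": 0.003, "z": 0, "wx": 0, "wy": 0, "wz": 0, "hand": 0.5}, {"x": -0.06, "y": 0.006, "z": 0, "wx": 0, "wy": 0, "wz": 0, "hand": 0.5}, {"x": -0.07, "y": 0.009, "z": 0, "wx": 0, "wy": 0, "wz": 0, "hand": 0.5}, {"x": -0.08, "y": 0.012, "z": 0, "wx": 0, "wy": 0, "wz": 0, "hand": 0.5}]'

```text
time: 2.95
tool_pos: [0.5073, 0.0656, 0.0126]
tool_rot: [3.142, -0.0, 3.014]
contact_force: [0.1, 0.3, 0.3]
opening: 0.0457
```

Run:
```python
from h import *
import cv2
where()
im=viewer.read_camera("top")[:,:,::-1]
cv2.imwrite("pics/crop3.png",cv2.resize(im[140:250,184:334],None,fx=5.3,fy=5.3,interpolation=cv2.INTER_CUBIC))
```

```text
t 2.95 fixt [-0.144  -0.1141] z 0.0126 F [0.1 0.3 0.3] open 0.0457
```

View pics/crop3.png

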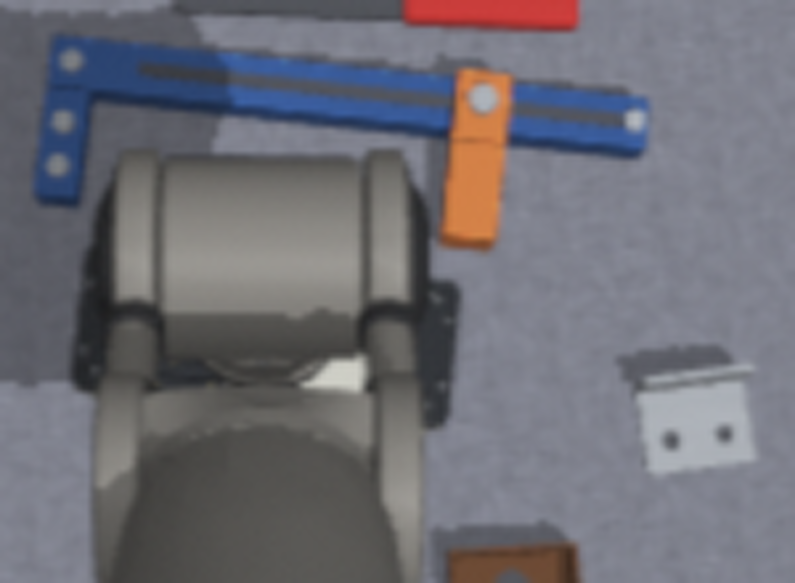

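The arm hides the cover from above (hand covers (90–430, 150–400)). I'll check with the side camera.

Run:
```python
from h import *
import cv2
im=viewer.read_camera("side")[:,:,::-1]
cv2.imwrite("pics/side1.png",cv2.resize(im[130:270,190:350],None,fx=4.2,fy=4.2,interpolation=cv2.INTER_CUBIC))
```

```text
(no output)
```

View pics/side1.png

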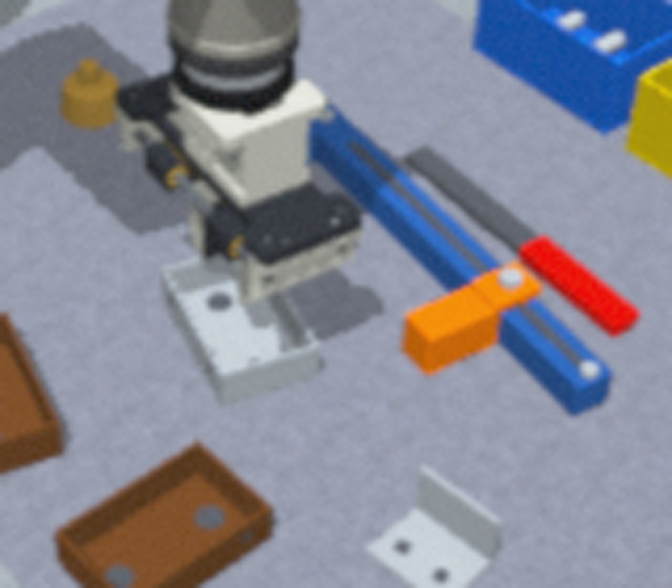

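Run:
```python
from h import *
import cv2
s=monitor.observe();print(s["tool_pos"],s["tool_rot"])
S=viewer.camera_params("side")
def pr(X):
    c=S["R"]@np.array(X)+S["t"];u=(S["camera_matrix"]@c)[:2]/c[2];return ((u-[190,130])*4.2).round(0)
print("tcp",pr(s["tool_pos"]),"brush?")
for l in[(.035,.055),(.035,-.055),(-.035,-.055),(-.035,.055)]:
    cv=np.array([.5022,.0489,-.2735]);print("cover0",pr(np.r_[F2W(cv,l),.03]))
for q in[(0,0),(0,-.31),(-.062,0)]: print("fix",q,pr(np.r_[F2W(fx,q),.03]))
```

```text
[0.50796533 0.06556493 0.0126257 ] [3.14134265e+00 1.18880935e-03 3.01392488e+00]
tcp [234. 304.] brush?
cover0 [259. 239.]
cover0 [325. 342.]
cover0 [226. 372.]
cover0 [165. 265.]
fix (0, 0) [319. 130.]
fix (0, -0.31) [583. 387.]
fix (-0.062, 0) [249. 156.]
```

Run:
```python
from h import *
import cv2
s=monitor.observe();print(s["time"],s["qpos"].round(4),s["tool_pos"].round(4))
S=viewer.camera_params("side")
def pr(X,o=(0,0),f=1.5625):
    c=S["R"]@np.array(X)+S["t"];u=(S["camera_matrix"]@c)[:2]/c[2];return ((u-o)*f).round(0)
print("start tcp in side0",pr([.219,.477,.199]))
p=s["tool_pos"]
for dy in(-.033,.033):
  for z in(.0126,.03,.06,.08):
    print(dy,z,pr(np.r_[F2W(fx,W2F(fx,p[:2])+[0,dy]),z],(215,140),8))
im=viewer.read_camera("side")[:,:,::-1]
cv2.imwrite("pics/side2.png",cv2.resize(im[140:215,215:300],None,fx=8,fy=8,interpolation=cv2.INTER_CUBIC))
```

```text
3.05 [-2.1400e-02  5.4890e-01  1.7860e+00  2.0000e-04  8.0550e-01 -1.4647e+00] [0.508  0.0656 0.0126]
start tcp in side0 [116. 186.]
-0.033 0.0126 [294. 555.]
-0.033 0.03 [295. 520.]
-0.033 0.06 [296. 457.]
-0.033 0.08 [297. 415.]
0.033 0.0126 [200. 446.]
0.033 0.03 [200. 411.]
0.033 0.06 [199. 349.]
0.033 0.08 [199. 306.]
```

View pics/side2.png

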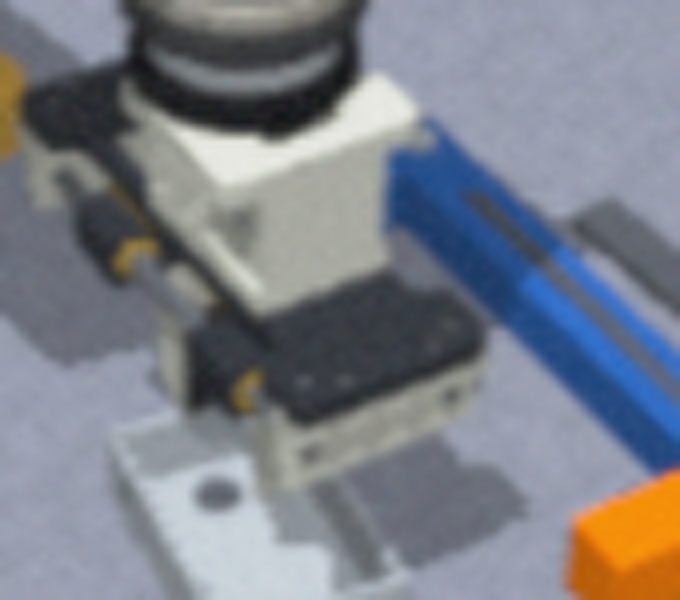

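Run:
```python
from h import *
import cv2
from cell import robot
print(robot.hold_point_z,[a for a in dir(robot) if a[0]!='_'],[a for a in dir(monitor) if a[0]!='_'])
def pr(n,X,o=(0,0),f=1.5625):
    S=viewer.camera_params(n);c=S["R"]@np.array(X)+S["t"];u=(S["camera_matrix"]@c)[:2]/c[2];return ((u-o)*f).round(0)
for k in(-.055,.055):
  X=np.array([.219+.416*k,.477+.909*k,.199]);print(k,pr("side",X),pr("side",X+[0,0,.035]),pr("top",X),pr("top",X+[0,0,.035]))
a=cv2.imread("pics/side0.png")[90:210,20:160];b=cv2.imread("pics/top0.png")[440:600,0:160]
a=cv2.resize(a,(400,343));b=cv2.resize(b,(400,400))
cv2.imwrite("pics/st.png",np.hstack([np.vstack([a,np.zeros((57,400,3),np.uint8)]),b]))
```

```text
0.0188 ['IKError', 'hand_in', 'hold_point_z'] ['observe']
-0.055 [114. 202.] [108. 185.] [135. 516.] [128. 519.]
0.055 [118. 170.] [113. 153.] [ 71. 488.] [ 62. 490.]
```

View pics/st.png

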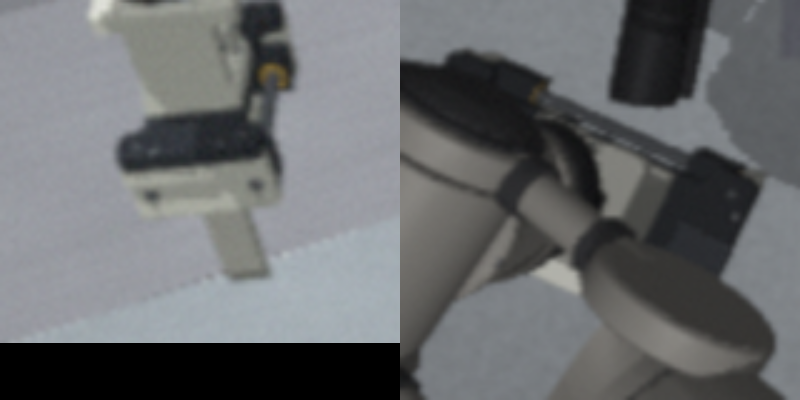

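Start crop: the near finger's tip is at (107,187) in side0, but the reported TCP projects that tip to (114,202). The cover did not move and no force appeared. So the true fingertips sit about 32 mm higher than the reported TCP. I'll back off over bare bench and find the bench by touch.

>>> move_arm --deltas '[{"x": 0.03, "y": -0.005, "z": 0, "wx": 0, "wy": 0, "wz": 0, "hand": 0.5}, {"x": 0.06, "y": -0.01, "z": 0, "wx": 0, "wy": 0, "wz": 0, "hand": 0.5}, {"x": 0.08, "y": -0.012, "z": 0, "wx": 0, "wy": 0, "wz": 0, "hand": 0.5}, {"x": 0.08, "y": -0.012, "z": 0.005, "wx": 0, "wy": 0, "wz": 0, "hand": 0.5}, {"x": 0.08, "y": -0.012, "z": 0.012, "wx": 0, "wy": 0, "wz": 0, "hand": 0.5}, {"x": 0.08, "y": -0.012, "z": 0.018, "wx": 0, "wy": 0, "wz": 0, "hand": 0.5}, {"x": 0.08, "y": -0.012, "z": 0.024, "wx": 0, "wy": 0, "wz": 0, "hand": 0.5}, {"x": 0.08, "y": -0.012, "z": 0.03, "wx": 0, "wy": 0, "wz": 0, "hand": 0.5}]'

```text
time: 4.1
tool_pos: [0.4259, 0.0637, -0.018]
tool_rot: [3.142, -0.0, 3.014]
contact_force: [0.4, -0.4, -0.2]
opening: 0.0456
```

Reported z is -0.018 with no contact, so the offset is confirmed. Probing down gently.

>>> move_arm --deltas '[{"x": 0, "y": 0, "z": 0.003, "wx": 0, "wy": 0, "wz": 0, "hand": 0.5}, {"x": 0, "y": 0, "z": 0.006, "wx": 0, "wy": 0, "wz": 0, "hand": 0.5}, {"x": 0, "y": 0, "z": 0.006, "wx": 0, "wy": 0, "wz": 0, "hand": 0.5}]'

```text
time: 4.47
tool_pos: [0.4257, 0.0637, -0.0235]
tool_rot: [3.142, -0.0, 3.014]
contact_force: [-0.5, -0.0, 0.8]
opening: 0.0458
```

>>> move_arm --deltas '[{"x": 0, "y": 0, "z": 0.002, "wx": 0, "wy": 0, "wz": 0, "hand": 0.5}, {"x": 0, "y": 0, "z": 0.003, "wx": 0, "wy": 0, "wz": 0, "hand": 0.5}, {"x": 0, "y": 0, "z": 0.003, "wx": 0, "wy": 0, "wz": 0, "hand": 0.5}]'

```text
time: 4.85
tool_pos: [0.4258, 0.0637, -0.0264]
tool_rot: [3.142, 0.0, 3.014]
contact_force: [0.0, -0.1, -0.4]
opening: 0.046
```

Estimated true tip height is about 6 mm, a good pushing height. Now push.

>>> move_arm --deltas '[{"x": -0.01, "y": 0, "z": 0, "wx": 0, "wy": 0, "wz": 0, "hand": 0.5}, {"x": -0.02, "y": 0, "z": 0, "wx": 0, "wy": 0, "wz": 0, "hand": 0.5}, {"x": -0.03, "y": 0, "z": 0, "wx": 0, "wy": 0, "wz": 0, "hand": 0.5}, {"x": -0.04, "y": 0, "z": 0, "wx": 0, "wy": 0, "wz": 0, "hand": 0.5}, {"x": -0.05, "y": 0, "z": 0, "wx": 0, "wy": 0, "wz": 0, "hand": 0.5}, {"x": -0.06, "y": 0.003, "z": 0, "wx": 0, "wy": 0, "wz": 0, "hand": 0.5}, {"x": -0.07, "y": 0.006, "z": 0, "wx": 0, "wy": 0, "wz": 0, "hand": 0.5}]'

```text
time: 5.72
tool_pos: [0.4967, 0.0608, -0.0265]
tool_rot: [3.141, 0.0, 3.014]
contact_force: [-1.2, -0.7, -0.4]
opening: 0.0457
```

Run:
```python
from h import *
import cv2
where()
im=viewer.read_camera("side")[:,:,::-1]
cv2.imwrite("pics/side3.png",cv2.resize(im[130:270,190:350],None,fx=4.2,fy=4.2,interpolation=cv2.INTER_CUBIC))
```

```text
t 5.72 fixt [-0.1538 -0.1201] z -0.0265 F [-1.2 -0.7 -0.4] open 0.0457
```

View pics/side3.png

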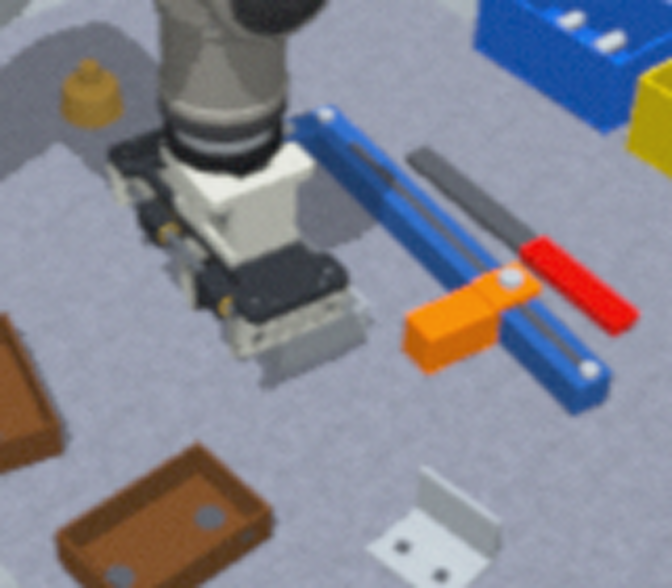

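The cover is being pushed now: its end wall shows at (265,385)–(368,315), still in front of the jaw. Checking its end against the jaw face.

Run:
```python
from h import *
S=viewer.camera_params("side")
def ry(px,z):
    u=np.array(px)/4.2+[190,130];d=S["R"].T@np.linalg.solve(S["camera_matrix"],[u[0],u[1],1]);c=-S["R"].T@S["t"];return W2F(fx,(c+d*(z-c[2])/d[2])[:2]).round(4)
print("far rim corner",ry((370,315),.03),ry((366,293),.03),"near base",ry((268,386),0),"far base",ry((365,333),0))
print("jaw base near",ry((428,371),0),"jaw top corner",ry((404,330),.038))
```

```text
far rim corner [-0.0801 -0.1851] [-0.0704 -0.1661] near base [-0.1578 -0.1815] far base [-0.0743 -0.1736]
jaw base near [-0.0582 -0.2253] jaw top corner [-0.0739 -0.2148]
```

>>> move_arm --deltas '[{"x": -0.01, "y": 0.002, "z": 0, "wx": 0, "wy": 0, "wz": 0, "hand": 0.5}, {"x": -0.02, "y": 0.004, "z": 0, "wx": 0, "wy": 0, "wz": 0, "hand": 0.5}, {"x": -0.03, "y": 0.006, "z": 0, "wx": 0, "wy": 0, "wz": 0, "hand": 0.5}, {"x": -0.04, "y": 0.008, "z": 0, "wx": 0, "wy": 0, "wz": 0, "hand": 0.5}, {"x": -0.05, "y": 0.01, "z": 0, "wx": 0, "wy": 0, "wz": 0, "hand": 0.5}, {"x": -0.06, "y": 0.01, "z": 0, "wx": 0, "wy": 0, "wz": 0, "hand": 0.5}, {"x": -0.067, "y": 0.01, "z": 0, "wx": 0, "wy": 0, "wz": 0, "hand": 0.5}, {"x": -0.067, "y": 0.01, "z": 0, "wx": 0, "wy": 0, "wz": 0, "hand": 0.5}]'

```text
time: 6.78
tool_pos: [0.5648, 0.0619, -0.0263]
tool_rot: [3.141, 0.002, 3.014]
contact_force: [-0.3, 0.3, 0.6]
opening: 0.046
```

>>> move_arm --deltas '[{"x": -0.002, "y": 0, "z": 0, "wx": 0, "wy": 0, "wz": 0, "hand": 0.5}, {"x": -0.004, "y": 0, "z": 0, "wx": 0, "wy": 0, "wz": 0, "hand": 0.5}, {"x": -0.004, "y": 0, "z": 0, "wx": 0, "wy": 0, "wz": 0, "hand": 0.5}]'

```text
time: 7.15
tool_pos: [0.5676, 0.0616, -0.0264]
tool_rot: [3.142, -0.0, 3.014]
contact_force: [-3.2, 0.8, 1.2]
opening: 0.0458
```

```bash
python3 -c "
from h import *
where()"
```

```text
t 7.15 fixt [-0.0837 -0.1104] z -0.0264 F [-3.2  0.8  1.2] open 0.0458
```

>>> move_arm --deltas '[{"x": -0.001, "y": 0, "z": 0, "wx": 0, "wy": 0, "wz": 0, "hand": 0.5}, {"x": -0.002, "y": 0, "z": 0, "wx": 0, "wy": 0, "wz": 0, "hand": 0.5}, {"x": -0.003, "y": 0, "z": 0, "wx": 0, "wy": 0, "wz": 0, "hand": 0.5}, {"x": -0.003, "y": 0, "z": 0, "wx": 0, "wy": 0, "wz": 0, "hand": 0.5}]'

```text
time: 7.65
tool_pos: [0.5697, 0.0613, -0.0265]
tool_rot: [-3.142, -0.002, 3.014]
contact_force: [-5.7, 1.1, 4.8]
opening: 0.0458
```

```bash
python3 -c "
from h import *
where();print(monitor.observe()['torque'])"
```

```text
t 7.65 fixt [-0.0816 -0.1104] z -0.0265 F [-5.7  1.1  4.8] open 0.0458
[ 0.09710632  0.95383952 -0.03139883]
```

>>> move_arm --deltas '[{"x": -0.002, "y": 0, "z": 0, "wx": 0, "wy": 0, "wz": 0, "hand": 0.5}, {"x": -0.004, "y": 0, "z": 0, "wx": 0, "wy": 0, "wz": 0, "hand": 0.5}, {"x": -0.004, "y": 0, "z": 0, "wx": 0, "wy": 0, "wz": 0, "hand": 0.5}, {"x": -0.004, "y": 0, "z": 0, "wx": 0, "wy": 0, "wz": 0, "hand": 0.5}]'

```text
time: 8.15
tool_pos: [0.5694, 0.0614, -0.0268]
tool_rot: [-3.141, -0.011, 3.014]
contact_force: [-18.9, 2.7, 14.3]
opening: 0.0461
```

```bash
python3 -c "
from h import *
where();print(monitor.observe()['torque'])"
```

```text
t 8.15 fixt [-0.0819 -0.1103] z -0.0268 F [-18.9   2.7  14.3] open 0.0461
[ 0.22338978  2.6465533  -0.2464818 ]
```

The cover stopped against the fence with 19 N and a symmetric load. Retreat, raise and close the fingers.

>>> move_arm --deltas '[{"x": 0.01, "y": 0, "z": 0, "wx": 0, "wy": 0, "wz": 0, "hand": 0.5}, {"x": 0.03, "y": 0, "z": 0, "wx": 0, "wy": 0, "wz": 0, "hand": 0.5}, {"x": 0.045, "y": 0, "z": -0.01, "wx": 0, "wy": 0, "wz": 0, "hand": 0.5}, {"x": 0.045, "y": -0.01, "z": -0.06, "wx": 0, "wy": 0, "wz": 0, "hand": 0.2}, {"x": 0.03, "y": -0.05, "z": -0.1, "wx": 0, "wy": 0, "wz": 0, "hand": 0}, {"x": 0, "y": -0.1, "z": -0.11, "wx": 0, "wy": 0, "wz": 0, "hand": 0}, {"x": -0.03, "y": -0.14, "z": -0.11, "wx": 0, "wy": 0, "wz": 0, "hand": 0}, {"x": -0.04, "y": -0.175, "z": -0.11, "wx": 0, "wy": 0, "wz": 0, "hand": 0}]'

```text
time: 9.15
tool_pos: [0.5938, -0.1203, 0.0848]
tool_rot: [-3.141, 0.004, 3.013]
contact_force: [-0.0, -0.1, -0.6]
opening: 0.0019
```

Run:
```python
from h import *
import cv2
where();goto((-.032,-.285),.08);goto((-.032,-.285),-.021)
im=viewer.read_camera("top")[:,:,::-1]
cv2.imwrite("pics/crop4.png",cv2.resize(im[140:236,184:334],None,fx=5.3,fy=5.3,interpolation=cv2.INTER_CUBIC))
```

```text
t 9.15 fixt [-0.0346 -0.2875] z 0.0848 F [-0.  -0.1 -0.6] open 0.0019
goto (-0.032, -0.285) 0.08 xyz [-0.0025  0.0025  0.0049] w [-0.05  0.23 -0.07]
goto (-0.032, -0.285) -0.021 xyz [-0.0021  0.0026  0.1059] w [-0.05  0.23 -0.07]
```

View pics/crop4.png

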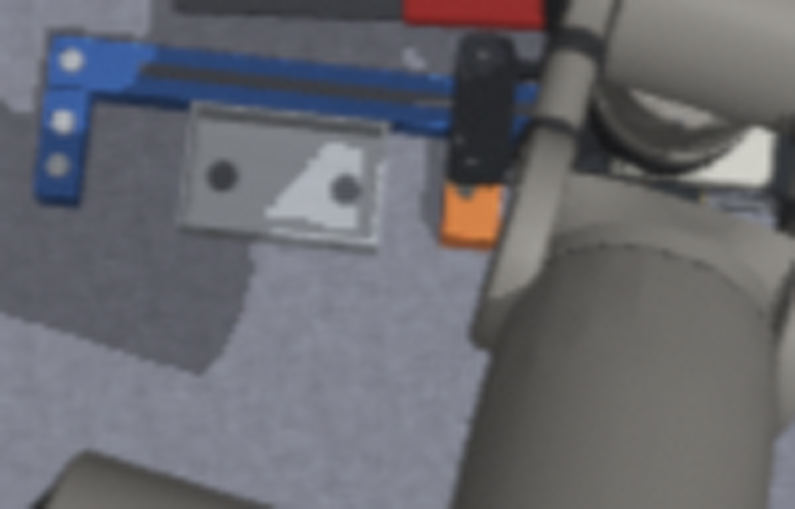

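Top crop: the cover sits along the fence, rim corners about (193,103), (388,125), (376,248), (183,230). It is between stop and jaw and the jaw hasn't moved. Now lower behind the jaw and push it.

>>> move_arm --deltas '[{"x": 0, "y": 0, "z": 0.03, "wx": 0, "wy": 0, "wz": 0, "hand": 0}, {"x": -0.001, "y": 0, "z": 0.06, "wx": 0, "wy": 0, "wz": 0, "hand": 0}, {"x": -0.002, "y": 0, "z": 0.085, "wx": 0, "wy": 0, "wz": 0, "hand": 0}, {"x": -0.002, "y": 0, "z": 0.1, "wx": 0, "wy": 0, "wz": 0, "hand": 0}, {"x": -0.002, "y": 0, "z": 0.105, "wx": 0, "wy": 0, "wz": 0, "hand": 0}, {"x": -0.002, "y": 0.01, "z": 0.105, "wx": 0, "wy": 0, "wz": 0, "hand": 0}, {"x": -0.002, "y": 0.02, "z": 0.105, "wx": 0, "wy": 0, "wz": 0, "hand": 0}, {"x": -0.002, "y": 0.03, "z": 0.105, "wx": 0, "wy": 0, "wz": 0, "hand": 0}]'

```text
time: 10.2
tool_pos: [0.5984, -0.0876, -0.0206]
tool_rot: [-3.142, 0.001, 3.014]
contact_force: [-0.0, 1.0, 0.8]
opening: 0.0004
```

```bash
python3 -c "
from h import *
where()"
```

```text
t 10.2 fixt [-0.0342 -0.2544] z -0.0206 F [-0.   1.   0.8] open 0.0004
```

>>> move_arm --deltas '[{"x": 0, "y": 0.01, "z": 0, "wx": 0, "wy": 0, "wz": 0, "hand": 0}, {"x": 0, "y": 0.02, "z": 0, "wx": 0, "wy": 0, "wz": 0, "hand": 0}, {"x": 0, "y": 0.03, "z": 0, "wx": 0, "wy": 0, "wz": 0, "hand": 0}, {"x": 0, "y": 0.04, "z": 0, "wx": 0, "wy": 0, "wz": 0, "hand": 0}, {"x": 0, "y": 0.05, "z": 0, "wx": 0, "wy": 0, "wz": 0, "hand": 0}, {"x": 0, "y": 0.06, "z": 0, "wx": 0, "wy": 0, "wz": 0, "hand": 0}, {"x": 0, "y": 0.07, "z": 0, "wx": 0, "wy": 0, "wz": 0, "hand": 0}, {"x": 0, "y": 0.08, "z": 0, "wx": 0, "wy": 0, "wz": 0, "hand": 0}]'

```text
time: 11.2
tool_pos: [0.6085, -0.0094, -0.0211]
tool_rot: [-3.141, 0.001, 3.014]
contact_force: [-0.0, -6.7, 3.4]
opening: 0.0004
```

>>> move_arm --deltas '[{"x": 0, "y": 0.003, "z": 0, "wx": 0, "wy": 0, "wz": 0, "hand": 0}, {"x": 0, "y": 0.006, "z": 0, "wx": 0, "wy": 0, "wz": 0, "hand": 0}, {"x": 0, "y": 0.009, "z": 0, "wx": 0, "wy": 0, "wz": 0, "hand": 0}, {"x": 0, "y": 0.009, "z": 0, "wx": 0, "wy": 0, "wz": 0, "hand": 0}]'

```text
time: 11.7
tool_pos: [0.6096, -0.0003, -0.0211]
tool_rot: [-3.141, 0.001, 3.014]
contact_force: [-0.1, -5.3, 3.3]
opening: 0.0004
```

```bash
python3 -c "
from h import *
where()"
```

```text
t 11.7 fixt [-0.0341 -0.1664] z -0.0211 F [-0.1 -5.3  3.3] open 0.0004
```

Jaw slides with about 6 N; about 7 mm to go. Creep until the force rises.

>>> move_arm --deltas '[{"x": 0, "y": 0.002, "z": 0, "wx": 0, "wy": 0, "wz": 0, "hand": 0}, {"x": 0, "y": 0.004, "z": 0, "wx": 0, "wy": 0, "wz": 0, "hand": 0}, {"x": 0, "y": 0.006, "z": 0, "wx": 0, "wy": 0, "wz": 0, "hand": 0}, {"x": 0, "y": 0.006, "z": 0, "wx": 0, "wy": 0, "wz": 0, "hand": 0}]'

```text
time: 12.2
tool_pos: [0.6104, 0.0055, -0.0211]
tool_rot: [-3.141, 0.001, 3.014]
contact_force: [0.0, -4.8, 4.2]
opening: 0.0001
```

>>> move_arm --deltas '[{"x": 0, "y": 0.002, "z": 0, "wx": 0, "wy": 0, "wz": 0, "hand": 0}, {"x": 0, "y": 0.003, "z": 0, "wx": 0, "wy": 0, "wz": 0, "hand": 0}, {"x": 0, "y": 0.003, "z": 0, "wx": 0, "wy": 0, "wz": 0, "hand": 0}]'

```text
time: 12.58
tool_pos: [0.6107, 0.0084, -0.0211]
tool_rot: [-3.141, 0.001, 3.014]
contact_force: [-0.1, -5.3, 3.7]
opening: 0.0002
```

>>> move_arm --deltas '[{"x": 0, "y": 0.002, "z": 0, "wx": 0, "wy": 0, "wz": 0, "hand": 0}, {"x": 0, "y": 0.003, "z": 0, "wx": 0, "wy": 0, "wz": 0, "hand": 0}, {"x": 0, "y": 0.003, "z": 0, "wx": 0, "wy": 0, "wz": 0, "hand": 0}]'

```text
time: 12.95
tool_pos: [0.6107, 0.0084, -0.0211]
tool_rot: [-3.138, 0.001, 3.014]
contact_force: [-2.1, -17.6, 5.3]
opening: 0.0001
```

>>> move_arm --deltas '[{"x": 0, "y": 0.002, "z": 0, "wx": 0, "wy": 0, "wz": 0, "hand": 0}, {"x": 0, "y": 0.002, "z": 0, "wx": 0, "wy": 0, "wz": 0, "hand": 0}]'

```text
time: 13.2
tool_pos: [0.6107, 0.0084, -0.021]
tool_rot: [-3.135, 0.0, 3.014]
contact_force: [-4.2, -24.7, 5.9]
opening: 0.0005
```

Hard stop: no motion while the force rose to 25 N. Retreat, lift and clear the view.

>>> move_arm --deltas '[{"x": 0, "y": -0.01, "z": 0, "wx": 0, "wy": 0, "wz": 0, "hand": 0}, {"x": 0, "y": -0.03, "z": 0, "wx": 0, "wy": 0, "wz": 0, "hand": 0}, {"x": 0, "y": -0.05, "z": -0.03, "wx": 0, "wy": 0, "wz": 0, "hand": 0}, {"x": 0, "y": -0.07, "z": -0.08, "wx": 0, "wy": 0, "wz": 0, "hand": 0}, {"x": 0.02, "y": -0.1, "z": -0.12, "wx": 0, "wy": 0, "wz": 0, "hand": 0}, {"x": 0.05, "y": -0.15, "z": -0.13, "wx": 0, "wy": 0, "wz": 0, "hand": 0}, {"x": 0.08, "y": -0.2, "z": -0.14, "wx": 0, "wy": 0, "wz": 0, "hand": 0}, {"x": 0.08, "y": -0.2, "z": -0.14, "wx": 0, "wy": 0, "wz": 0, "hand": 0}]'

```text
time: 14.2
tool_pos: [0.5041, -0.1773, 0.1192]
tool_rot: [-3.141, 0.0, 3.009]
contact_force: [-0.2, 0.8, 0.4]
opening: 0.0003
```

Run:
```python
from h import *
import cv2
where()
a=cv2.resize(viewer.read_camera("top")[148:198,184:284][:,:,::-1],None,fx=8,fy=8,interpolation=cv2.INTER_CUBIC)
b=cv2.resize(viewer.read_camera("side")[140:190,230:350][:,:,::-1],(480,200),interpolation=cv2.INTER_CUBIC)
b=cv2.copyMakeBorder(b,0,0,0,320,cv2.BORDER_CONSTANT)
cv2.imwrite("pics/fin.png",np.vstack([a,b]))
```

```text
t 14.2 fixt [-0.1163 -0.3554] z 0.1192 F [-0.2  0.8  0.4] open 0.0003
```

View pics/fin.png

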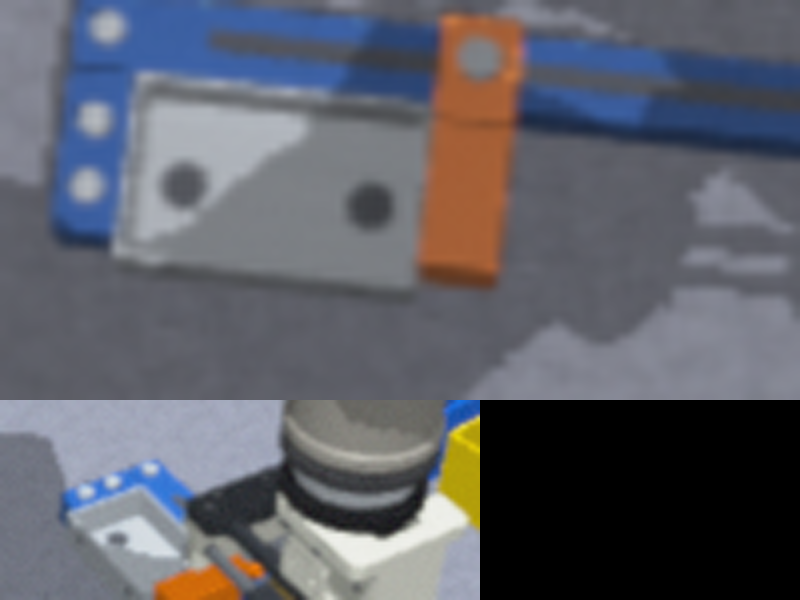

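Run:
```python
from h import *
r=lambda p,z:ray(p,z,(184,148),8)
cv,e=fit([(.035,.055),(.035,-.055),(-.035,-.055),(-.035,.055)],[r(p,.03) for p in[(137,73),(428,103),(413,288),(112,256)]],[.6,.1,-.1])
print(W2F(fx,cv[:2]),cv[2]-fx[2],e)
print("jaw",W2F(fx,r((420,275),.038)),W2F(fx,r((497,280),.038)))
for p in[(137,71),(530,113)]:print("fence edge",W2F(fx,r(p,.03)))
```

```text
[-0.03457834 -0.05350695] 0.001139471079157739 0.0015230093924215801
jaw [-0.06583071 -0.11103904] [-0.06473541 -0.13897066]
fence edge [0.0007327  0.00049988]
fence edge [ 0.00028882 -0.14462612]
```

Measured: cover at (-0.0346, -0.0535), yaw 0.001, against the seated pose (-0.035, -0.055). The jaw face is at -0.111. Handing in.

```bash
python3 -c "
from cell import robot; print(robot.hand_in())"
```

```text
the job is handed in; nothing more can be done
None
```

The cover is seated: flush with the fence, home against the end stop and trapped by the jaw, with the hand clear. I pushed it to the fence with two fingertips (stopped at about 19 N). Then I slid the jaw along the fence with closed fingers until it stopped moving, at about 25 N. I handed in after about 14 s of robot time.

**Final check:** in fixture coordinates the cover measured (-0.0346, -0.0535), turned 0.001 rad, against a seated pose of (-0.035, -0.055). The jaw's inner face was at about -0.111, against -0.110 when closed on the cover. Both agree within the 1–2 mm image error.

**What disagreed:** the reported TCP sits about 32 mm below the real fingertips. My first push therefore passed over the cover without touching it. I saw this in the side camera and corrected the height. I never touched the bench to get an exact figure, so the roughly 6 mm tip height during the push is an estimate.

**Not checked:** I did not re-measure the bystanders at the end. No move went near them at bench height, and no unexpected force appeared.

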